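# Switch off the supply key left latched on the carver's bench

## Robot

A 6-joint arm with a two-finger parallel gripper is mounted at the origin on the work surface. World frame = base frame: x ahead of the robot, y to its left, z up, the work surface at z = 0. Lengths are in m, angles in rad, forces in N, time in s.
With the tool pointing down it reaches from about 0.3 to 0.875 m from the base axis. Payload 6.4 kg.
Tool frame: the origin (TCP) lies midway between the tips of the shut fingers; the grasp point (between the pads) lies ctrl.grip_depth behind it (ctrl.grip_depth is the distance from the TCP to the grasp point, in m); x points along the fingers, y is the direction in which the jaws open and shut, and the axes are right-handed (so a half turn about x gives the same grasp; the last joint's range is limited). The gripper opens to 85 mm and grips with 20 to 120 N. Pads are 22 mm wide; open, the fingers measure 114 mm over their backs; the gripper's body (76 mm by 85 mm) begins 54 mm behind the grasp point. The pads swing forward as they close: fully open they stand 13 mm farther back than shut.
Start: joints at [0.921, 0.181, 1.607, -0, 1.354, -0.206], TCP at [0.247, 0.519, 0.231] pointing down, gripper open.
Joint ranges: [-2.99, 2.99], [-0.89, 2.07], [0.3, 2.58], [-1.14, 4.28], [0, 2.63], [-3.12, 3.12]. Speed limits (rad/s): [2.57, 2.57, 3.01, 3.14, 3.14, 3.14].

## Interface

Orientations are given as a unit quaternion [w, x, y, z].
In Python, from bench import ctrl gives the robot as it stands.
- The arm moves only by the shell command python3 -m creep 'ROWS'. ROWS is text: rows parted by semicolons, each of 7 numbers parted by spaces: the opening, from 0 (shut) to 1 (fully open), then the shift along the tool's x, y, z in cm, then the turn, a rotation vector about the tool's x, y, z in rad. In form: claw x y z ax ay az; .... A call has 1 to 10 rows; each row shifts and turns the pose as measured when the row begins, along the tool's axes as they then stand; what a row does not reach is not made up. A row lasts 1/8 s, in which the tool goes at most 62.5 mm and 10.7 degrees, less where a joint would pass 70% of its speed; a pose out of reach is approached as far as the arm can. A call with a gripper value outside its range is refused whole. The fingers move at their own pace and stop on an object; the grip force is fixed at half the most. Time passes only in rows, so rows that do not move let the fingers close. It gives the time, the measured TCP pose, the force and the opening at its end, in the units of the state.
- ctrl.get_obs(): the state, without advancing time (a new reading comes with each control period).
- ctrl.camera(name): name is "side" or "top"; returns (picture, depth): 480x640x3 uint8, blue, green, red; 480x640 float32, m along the optical axis (not along the pixel's ray), 0 where there is no reading.
- ctrl.calibration(name): a dict with "mtx" (3x3 intrinsics, pixels), "distortion" ([k1, k2, p1, p2, k3] as OpenCV has them; the pictures are not rectified), "R" (3x3) and "t" (3): a world point X has camera coordinates R X + t. Camera axes: x right, y down, z forward; pixel columns grow to the right and rows downward; lengths in m; the calibration is good to about 2 mm. A picture is of the moment at which its call begins. calibration takes no time and is no camera call.
- ctrl.hand_in(): hands the job in, once; it reports no verdict.
Trained networks look in the newest picture that a camera, given by its name, has taken for a name from the list of things; names that differ only in an ending like _2 or _b are one class to them, and where a whole thing is asked for, a point or a joint stands for the part that bears it (a point fixed in the world has none). Each returns a list of dicts, best first, with "confidence" (0 to 1); they miss things now and then, are a little off and sometimes report something else, mostly with a low value. They report only what shows in the picture. A call takes as long as a camera call.
- ctrl.find_in(query, camera): "rect" ([left, top, right, bottom] in pixels, round what is visible of it).
The state is a dict: "time_s": time; "q": joint angles; "dq": joint speeds; "joint_efforts": joint torques, N m; "eef_pos": TCP position; "eef_rot": TCP orientation; "wrist_force": force on the tool from outside, world axes, zero at the start; "torque": the same for the moment, N m; "opening": opening from 0.0 (shut) to 1.0 (fully open).
Only numpy, scipy, OpenCV 4.12 (cv2) and the standard library are available. Lean on these libraries where they do the work, as an engineer would, in place of code of your own. Each camera call takes 0.05 s, during which the arm holds its last target.

## Task

One of the four identical push-on, push-off keys on the bench supply console has been left latched down; the other three are up. With the fingertips, go along the row from the robot's left to its right and tap each of the four keys lightly, just enough to feel which one is down and without letting any key latch or release; then press that one key fully in and let it come up, so that all four keys stand up. Pick nothing up and leave the tools around the keys where they lie.

Things in the scene. Friction and masses are not known exactly. Their poses are not given: they have to be found in the camera images.
- console: Bench supply console, a fixed grey steel box 320 mm wide (y) and 240 mm deep (x), origin at the centre of its underside on the table, x pointing away from its front (key) side, y to its left as the robot sees it, z up. The front key deck (x -120 to +30 mm) is 70 mm high; the socket riser behind it (x +30 to +120 mm) is 105 mm high.
- key1: First (leftmost seen from the robot, largest y) key of the row, a black square cap 44 x 44 mm, 4 alike 60 mm apart; origin at the centre of its top face. In the console frame: x -40, y +90, z 86 mm when up, 80 when latched, 74.5 at the stop. Keys move straight down, 11.5 mm in all; an up key starts to give at 2.5 N and stiffens by 0.5 N per mm.
- key2: Second key of the row, a black square cap 44 x 44 mm, 4 alike 60 mm apart; origin at the centre of its top face. In the console frame: x -40, y +30, z 86 mm when up, 80 when latched, 74.5 at the stop. An up key pushed down about 10 mm (8 N or more) and let go latches; pushed less, it springs back up.
- key3: Third key of the row, a black square cap 44 x 44 mm, 4 alike 60 mm apart; origin at the centre of its top face. In the console frame: x -40, y -30, z 86 mm when up, 80 when latched, 74.5 at the stop. The latched key is firm up to about 5 N, then gives; pushed on down to the stop (about 9 N) and let go, it springs up; pushed less, it stays latched.
- key4: Fourth (rightmost, smallest y) key of the row, a black square cap 44 x 44 mm, 4 alike 60 mm apart; origin at the centre of its top face. In the console frame: x -40, y -90, z 86 mm when up, 80 when latched, 74.5 at the stop. In the start any one of the four may be the latched one.
- pencil: Loose flat carpenter's pencil 14 x 175 x 8 mm lying on the key deck's front ledge, in front of the keys; leave it. Origin under its middle, y along it.
- point_chisel: Loose steel point chisel 12 mm square, 200 mm long, lying on top of the riser behind the keys; leave it. Origin under its shank's middle, y along it.
- claw_chisel: Loose toothed chisel 240 mm long, 12 mm high, on the table left of the console; leave it. Origin under its shank's middle, x along it.
- mallet: Loose mason's hammer 235 mm long, steel head 52 mm high, on the table right of the console; leave it. Origin under the middle of its length at table level, x along it to the head.
- offcut: Loose stepped marble offcut 95 x 60 x 42 mm on the table behind the console; leave it. Origin at the centre of its underside.
- rubbing_stone: Loose grey rubbing stone 80 x 40 x 22 mm lying on top of the riser at its right end; leave it. Origin at the centre of its underside.
- jar: Loose glass jar, 60 mm across, 85 mm high, behind the console; leave it. Origin at the centre of its underside.

How it is judged:
On the way, in this order (a step that is already met when the one before it is completed fails the run):
1. the fingers tap the first (leftmost) key of the row (contact force between the fingers and key1 above 0.3 N), for 0.03 s.
2. the fingers tap the second key of the row (contact force between the fingers and key2 above 0.3 N), for 0.03 s.
3. the fingers tap the third key of the row (contact force between the fingers and key3 above 0.3 N), for 0.03 s.
4. the fingers tap the fourth (rightmost) key of the row (contact force between the fingers and key4 above 0.3 N), for 0.03 s.
5. the fingers are lifted off the keys, the latched key still down (contact force between the fingers and key1 below 0.05 N and contact force between the fingers and key2 below 0.05 N and contact force between the fingers and key3 below 0.05 N and contact force between the fingers and key4 below 0.05 N and z of any of key1, key2, key3, key4 in the frame of console below 0.082 m), for 0.1 s.
6. the latched key has been released: all four keys stand up (z of each of key1, key2, key3, key4 in the frame of console above 0.0845 m), for 0.2 s.
At the end, for the whole second after the job is handed in: All four keys stand up (each within 1.5 mm of its upper position) (all of step 6); the robot touches nothing.
It fails at once if a key that is up is pushed down far enough to latch (more than 9 mm) while another is down or latched (more than 3 mm) ((z of key1 in the frame of console below 0.077 m and z of key2 in the frame of console below 0.083 m) or (z of key1 in the frame of console below 0.077 m and z of key3 in the frame of console below 0.083 m) or (z of key1 in the frame of console below 0.077 m and z of key4 in the frame of console below 0.083 m) or (z of key2 in the frame of console below 0.077 m and z of key1 in the frame of console below 0.083 m) or (z of key2 in the frame of console below 0.077 m and z of key3 in the frame of console below 0.083 m) or (z of key2 in the frame of console below 0.077 m and z of key4 in the frame of console below 0.083 m) or (z of key3 in the frame of console below 0.077 m and z of key1 in the frame of console below 0.083 m) or (z of key3 in the frame of console below 0.077 m and z of key2 in the frame of console below 0.083 m) or (z of key3 in the frame of console below 0.077 m and z of key4 in the frame of console below 0.083 m) or (z of key4 in the frame of console below 0.077 m and z of key1 in the frame of console below 0.083 m) or (z of key4 in the frame of console below 0.077 m and z of key2 in the frame of console below 0.083 m) or (z of key4 in the frame of console below 0.077 m and z of key3 in the frame of console below 0.083 m)).
It fails at once if a bystander is lifted, carried or knocked more than 25 mm from its place (distance of any of pencil, point_chisel, claw_chisel, mallet, offcut, rubbing_stone, jar from where it was at the start of the episode above 0.025 m).
It also fails if it takes over 51 s, if anything falls off the work surface, if the arm or the gripper's body presses on something with over 40 N, if the wrist force passes 120 N, or if a joint passes its speed limit or range.

## Working session

There is one attempt and no reset: what is moved stays moved. The work goes in short steps, Python scripts to look and compute and a shell command to move; the robot and the scene stay as the last step left them, time stands still between calls to the robot, and variables do not carry over. Pictures are saved under pics/ and viewed, and the job is handed in when it is done.

```bash
mkdir -p pics; ls; python3 - <<'E'
from bench import ctrl
import cv2,numpy as np
for n in("top","side"):
    p,d=ctrl.camera(n); cv2.imwrite(f"pics/{n}0.png",p); np.save(f"/tmp/{n}d.npy",d)
    for q in("console","key1"):
        print(n,q,[(r['rect'],round(r['confidence'],2)) for r in ctrl.find_in(q,n)][:6])
    c=ctrl.calibration(n);print(c)
print(ctrl.get_obs(),ctrl.grip_depth)
E
```

```text
pics
top console [([261.0, 207.9, 465.8, 372.2], 0.83), ([259.6, 182.3, 293.0, 219.6], 0.59)]
top key1 [([368.7, 298.2, 397.1, 323.3], 0.68), ([404.4, 296.2, 430.5, 321.5], 0.56), ([299.6, 304.6, 328.7, 332.5], 0.55)]
{'mtx': array([[475.89957491,   0.        , 314.90898917],
       [  0.        , 475.89957491, 232.56723363],
       [  0.        ,   0.        ,   1.        ]]), 'distortion': array([0.02886729, 0.        , 0.        , 0.        , 0.        ]), 'R': array([[ 0.02626163, -0.99957087, -0.01297669],
       [-0.99750266, -0.02535147, -0.06592227],
       [ 0.06556501,  0.01467551, -0.99774038]]), 't': array([0.02382639, 0.63842994, 0.85634905])}
side console [([196.4, 209.7, 402.2, 408.0], 0.9)]
side key1 [([230.8, 250.0, 262.6, 274.2], 0.97), ([245.0, 268.5, 275.9, 292.6], 0.87), ([257.8, 289.8, 291.5, 315.0], 0.67), ([269.4, 308.1, 308.0, 338.6], 0.67)]
{'mtx': array([[459.68936671,   0.        , 320.76566029],
       [  0.        , 459.68936671, 245.77455631],
       [  0.        ,   0.        ,   1.        ]]), 'distortion': array([-0.11822048,  0.        ,  0.        
[... 191 characters left out ...]
([-0.5763193 ,  0.20757299,  0.70770899])}
{'time_s': 0.3, 'q': array([ 9.20712281e-01,  1.81068609e-01,  1.60731810e+00,  1.62606991e-05,
        1.35379990e+00, -2.06302953e-01]), 'dq': array([-0.00151999, -0.00230204, -0.00175863, -0.00153894,  0.0009209 ,
        0.0025266 ]), 'joint_efforts': array([ 1.07211155e-03, -4.44332600e+01, -3.51063216e+01, -1.08156898e-04,
        5.47028496e-03, -3.53825726e-05]), 'eef_pos': array([0.24675866, 0.51917615, 0.23098338]), 'eef_rot': array([ 0.68967813,  0.15542846,  0.68986274, -0.15580588]), 'wrist_force': array([1.21877786, 0.31822067, 0.14610459]), 'torque': array([ 0.02042848, -0.01123979,  0.00068888]), 'opening': 0.9980722779880461} 0.0187
```

View pics/top0.png

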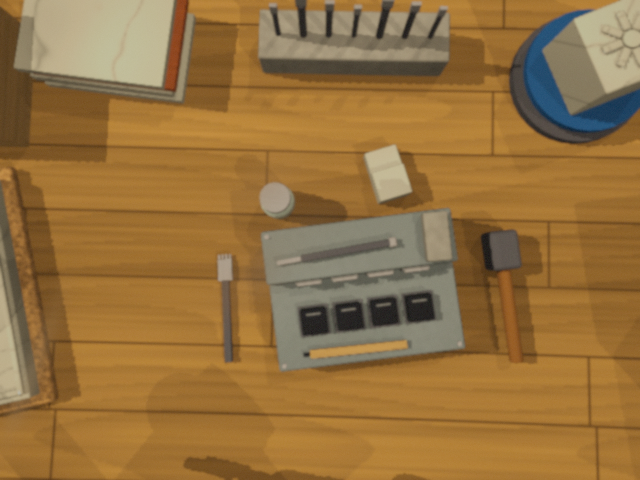

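View pics/side0.png

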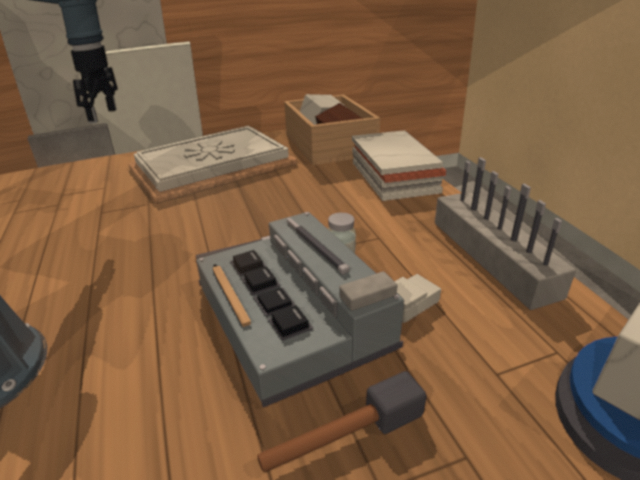

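The top view shows the console slightly turned, with the key caps at about (314,320), (349,316), (384,311) and (419,307). The pencil lies in front of them at (357,350), and the arm is out of the picture. Next I segment the caps and measure positions and heights.

```bash
cat > h.py <<'E'
import numpy as np,cv2
from bench import ctrl
def world(n,u,v,d):
    c=ctrl.calibration(n)
    p=cv2.undistortPoints(np.float64(np.c_[u,v])[:,None],c['mtx'],c['distortion'])[:,0]
    X=np.c_[p,np.ones(len(p))]*np.asarray(d)[:,None]
    return (X-c['t'])@c['R']
E
python3 - <<'E'
from h import *
d=np.load('/tmp/topd.npy');p=cv2.imread('pics/top0.png')
m=(p.max(2)<70).astype(np.uint8); roi=np.zeros_like(m);roi[285:345,285:450]=1
m=cv2.morphologyEx(m*roi,cv2.MORPH_CLOSE,np.ones((5,5)))
n,l,s,c=cv2.connectedComponentsWithStats(m)
C=[]
for i in range(1,n):
    if s[i,4]<200: continue
    v,u=np.nonzero(cv2.erode((l==i).astype(np.uint8),np.ones((9,9))))
    W=world('top',u,v,d[v,u])
    vv,uu=np.nonzero(l==i)
    print(s[i],c[i].round(1),'med',np.median(W,0).round(4),'std z',W[:,2].std().round(4))
v,u=np.mgrid[290:345,285:450];v=v.ravel();u=u.ravel()
W=world('top',u,v,d[v,u]);ok=d[v,u]>0
# deck plane samples
for (a,b) in [(290,345),(366,331),(402,327),(440,300),(331,305),(450,340),(430,337)]:
    k=[(b+i,a+j) for i in(-1,0,1) for j in(-1,0,1)];k=np.array(k)
    print(a,b,np.median(world('top',k[:,1],k[:,0],d[k[:,0],k[:,1]]),0).round(4))
E
```

```text
[404 292  31  30 779] [418.8 307. ] med [ 0.5125 -0.1386  0.0864] std z 0.0424
[368 297  32  29 752] [383.6 311. ] med [ 0.5035 -0.0803  0.0809] std z 0.0622
[334 302  31  29 763] [348.8 316.1] med [ 0.4941 -0.0216  0.0865] std z 0.0745
[300 306  29  30 743] [314.  320.4] med [0.4854 0.037  0.0865] std z 0.0014
290 345 [0.4405 0.0771 0.0705]
366 331 [ 0.4679 -0.0523  0.071 ]
402 327 [ 0.4763 -0.1137  0.0703]
440 300 [ 0.5241 -0.1784  0.07  ]
331 305 [0.5102 0.0086 0.0712]
450 340 [ 0.4571 -0.1948  0.0706]
430 337 [ 0.461  -0.1611  0.0708]
```

Key 3 is the latched one: its top is at z 0.081, against 0.0865 for the others. The console is yawed about 8.8°. Now I work out the approach in tool axes.

```bash
cat >> h.py <<'E'
from scipy.spatial.transform import Rotation as Ro
K=np.array([[.4854,.037],[.4941,-.0216],[.5035,-.0803],[.5125,-.1386]])
def T():
    o=ctrl.get_obs();q=o['eef_rot'];return o,Ro.from_quat(np.r_[q[1:],q[0]])
def to(k,z):
    o,R=T()
    d=np.r_[K[k-1],z]-o['eef_pos']
    M=R.as_matrix()
    print('pos',o['eef_pos'].round(4),'F',o['wrist_force'].round(2),'t',o['time_s'],'open',round(o['opening'],2))
    print('shift cm',(M.T@d*100).round(2)); 
    # target: x down, y along console y (nearest sign)
    a=np.deg2rad(8.8);x=np.array([0,0,-1.]);best=None
    for s in(1,-1):
        y=s*np.array([-np.sin(a),np.cos(a),0]);Mt=np.c_[x,y,np.cross(x,y)]
        rv=(R.inv()*Ro.from_matrix(Mt)).as_rotvec()
        if best is None or np.linalg.norm(rv)<np.linalg.norm(best):best=rv
    print('turn',best.round(3)); print(M.round(3).tolist())
E
python3 -c "
from h import *
to(1,.12)"
```

```text
pos [0.2468 0.5192 0.231 ] F [1.22 0.32 0.15] t 0.3 open 1.0
shift cm [ 11.11 -33.29  42.26]
turn [-0.597 -0.     0.001]
[[-0.0, 0.429, 0.903], [-0.0, 0.903, -0.429], [-1.0, -0.001, -0.0]]
```

```bash
python3 -m creep '0 0 0 0 -0.15 0 0; 0 0 0 0 -0.15 0 0; 0 0 0 0 -0.15 0 0; 0 0 0 0 -0.15 0 0'; python3 -c "
from h import *
to(1,.12)"
```

```text
time_s: 0.8
eef_pos: [0.2466, 0.5189, 0.2306]
eef_rot: [0.704, -0.062, 0.705, 0.061]
wrist_force: [-0.5, -0.5, 0.1]
opening: 0.143
pos [0.2466 0.5189 0.2306] F [-0.5  -0.55  0.09] t 0.8 open 0.14
shift cm [ 11.09 -51.6   15.15]
turn [ 0.021 -0.001  0.001]
[[-0.001, -0.174, 0.985], [-0.001, 0.985, 0.174], [-1.0, -0.001, -0.001]]
```

```bash
python3 -m creep '0 0.5 -5.2 1.6 0.02 0 0; 0 0.5 -5.2 1.6 0 0 0; 0 0.5 -5.2 1.6 0 0 0; 0 0.5 -5.2 1.6 0 0 0; 0 0.5 -5.2 1.6 0 0 0; 0 0.5 -5.2 1.6 0 0 0; 0 0.5 -5.2 1.6 0 0 0; 0 0.5 -5.2 1.6 0 0 0; 0 0.5 -5.2 1.6 0 0 0; 0 0.5 -4 1 0 0 0'; python3 -c "
from h import *
to(1,.1)"
```

```text
time_s: 2.05
eef_pos: [0.4864, 0.0303, 0.1812]
eef_rot: [0.707, -0.057, 0.702, 0.058]
wrist_force: [-0.5, 0.5, 0.3]
opening: 0.002
pos [0.4864 0.0303 0.1812] F [-0.52  0.46  0.27] t 2.05 open 0.0
shift cm [ 8.12  0.67 -0.05]
turn [ 0.009  0.007 -0.   ]
[[0.007, -0.162, 0.987], [0.002, 0.987, 0.162], [-1.0, 0.0, 0.007]]
```

```bash
python3 -m creep '0 3.5 0.7 0 0.01 0.007 0; 0 3.2 0 0 0 0 0; 0 0.5 0 0 0 0 0; 0 0 0 0 0 0 0'; python3 -c "
from h import *
to(1,.086)
p,d=ctrl.camera('side');cv2.imwrite('pics/side1.png',p)"
```

```text
time_s: 2.55
eef_pos: [0.4881, 0.0332, 0.1088]
eef_rot: [0.706, -0.052, 0.704, 0.051]
wrist_force: [0.5, 0.3, -0.3]
opening: -0.001
pos [0.4881 0.0332 0.1088] F [ 0.53  0.25 -0.33] t 2.55 open -0.0
shift cm [ 2.28  0.41 -0.21]
turn [-0.008  0.002  0.001]
[[0.002, -0.145, 0.989], [-0.001, 0.989, 0.145], [-1.0, -0.001, 0.002]]
```

View pics/side1.png

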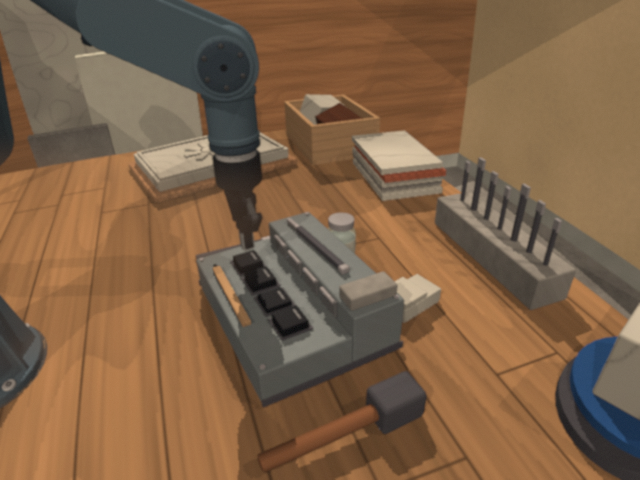

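The side view shows the shut fingertips just above key 1 at about (248,247), with the other keys clear. I'll centre over key 1 and lower gently.

```bash
python3 -m creep '0 1 0.4 -0.2 0 0 0; 0 0.7 0 0 0 0 0; 0 0.3 0 0 0 0 0; 0 0 0 0 0 0 0'; python3 -c "
from h import *
to(1,.086)"
```

```text
time_s: 3.1
eef_pos: [0.4871, 0.0375, 0.0903]
eef_rot: [0.708, -0.053, 0.703, 0.051]
wrist_force: [0.4, -0.6, 0.4]
opening: -0.002
pos [0.4871 0.0375 0.0903] F [ 0.38 -0.58  0.38] t 3.1 open -0.0
shift cm [ 0.42 -0.03 -0.18]
turn [-0.006  0.007  0.002]
[[0.007, -0.147, 0.989], [-0.001, 0.989, 0.147], [-1.0, -0.002, 0.007]]
```

```bash
python3 -m creep '0 0.2 0 0 0 0 0'; python3 -m creep '0 0.2 0 0 0 0 0';python3 -m creep '0 0.1 0 0 0 0 0'; python3 -m creep '0 0 0 0 0 0 0'
```

```text
time_s: 3.22
eef_pos: [0.4874, 0.0375, 0.0884]
eef_rot: [0.708, -0.053, 0.702, 0.051]
wrist_force: [-0.2, 0.0, 0.7]
opening: 0.004
time_s: 3.35
eef_pos: [0.4875, 0.0374, 0.0864]
eef_rot: [0.708, -0.053, 0.702, 0.051]
wrist_force: [1.1, 0.5, -0.6]
opening: -0.0
time_s: 3.48
eef_pos: [0.4875, 0.0374, 0.0855]
eef_rot: [0.708, -0.053, 0.702, 0.051]
wrist_force: [-1.7, 0.2, 1.7]
opening: -0.004
time_s: 3.6
eef_pos: [0.4875, 0.0374, 0.0855]
eef_rot: [0.708, -0.053, 0.702, 0.051]
wrist_force: [-0.9, 0.8, 1.7]
opening: 0.001
```

```bash
python3 -m creep '0 0.1 0 0 0 0 0'; python3 -m creep '0 0.1 0 0 0 0 0';  python3 -m creep '0 0 0 0 0 0 0'
```

```text
time_s: 3.72
eef_pos: [0.4875, 0.0374, 0.0847]
eef_rot: [0.708, -0.053, 0.702, 0.051]
wrist_force: [-0.9, -0.3, 2.4]
opening: 0.0
time_s: 3.85
eef_pos: [0.4875, 0.0374, 0.0837]
eef_rot: [0.708, -0.053, 0.702, 0.051]
wrist_force: [-1.4, -0.5, 4.2]
opening: 0.002
time_s: 3.98
eef_pos: [0.4875, 0.0374, 0.0838]
eef_rot: [0.708, -0.053, 0.702, 0.051]
wrist_force: [-1.3, -0.2, 2.7]
opening: 0.003
```

Key 1 is up: it gave way softly at about 3 N with the tip at z 0.084. Lifting and moving to key 2.

```bash
python3 -m creep '0 -1 0 0 0 0 0; 0 -0.7 0 0 0 0 0; 0 0 -3 0 0 0 0; 0 0 -3 0 0 0 0; 0 0 0 0 0 0 0'; python3 -c "
from h import *
to(2,.086)"
```

```text
time_s: 4.6
eef_pos: [0.4975, -0.0231, 0.1037]
eef_rot: [0.709, -0.054, 0.701, 0.051]
wrist_force: [-0.8, 0.1, 0.0]
opening: 0.001
pos [ 0.4975 -0.0231  0.1037] F [-0.76  0.11  0.05] t 4.6 open 0.0
shift cm [ 1.77  0.21 -0.33]
turn [-0.005  0.01   0.004]
[[0.011, -0.148, 0.989], [-0.002, 0.989, 0.148], [-1.0, -0.004, 0.01]]
```

```bash
python3 -m creep '0 0.8 0.2 -0.3 -0.005 0.01 0.004; 0 0.7 0 0 0 0 0; 0 0 0 0 0 0 0'; python3 -m creep '0 0.2 0 0 0 0 0'; python3 -m creep '0 0.2 0 0 0 0 0'; python3 -m creep '0 0 0 0 0 0 0'; python3 -c "
from h import *
to(2,.086)"
```

```text
time_s: 4.97
eef_pos: [0.4932, -0.0197, 0.0874]
eef_rot: [0.705, -0.054, 0.705, 0.055]
wrist_force: [0.4, -0.1, -0.7]
opening: -0.002
time_s: 5.1
eef_pos: [0.4933, -0.0193, 0.0854]
eef_rot: [0.705, -0.055, 0.705, 0.055]
wrist_force: [0.4, -1.8, 2.1]
opening: 0.003
time_s: 5.22
eef_pos: [0.4934, -0.0193, 0.0836]
eef_rot: [0.705, -0.055, 0.705, 0.055]
wrist_force: [-1.5, -1.6, 4.0]
opening: -0.002
time_s: 5.35
eef_pos: [0.4934, -0.0193, 0.0837]
eef_rot: [0.704, -0.055, 0.705, 0.055]
wrist_force: [-2.1, -0.0, 3.9]
opening: 0.0
pos [ 0.4934 -0.0193  0.0837] F [-2.14 -0.02  3.87] t 5.35 open 0.0
shift cm [-0.23 -0.24  0.03]
turn [ 0.003 -0.001 -0.001]
[[-0.001, -0.156, 0.988], [0.001, 0.988, 0.156], [-1.0, 0.001, -0.001]]
```

Key 2 is up too, with about 3.9 N at z 0.0837. Key 3 is next.

```bash
python3 -m creep '0 -1 0 0 0 0 0; 0 -0.7 0 0 0 0 0; 0 0 -3.1 0 0 0 0; 0 0 -3 0 0 0 0; 0 0 0 0 0 0 0'; python3 -c "
from h import *
to(3,.081)"
```

```text
time_s: 5.98
eef_pos: [0.5041, -0.0803, 0.1037]
eef_rot: [0.705, -0.055, 0.704, 0.056]
wrist_force: [0.0, 0.7, 0.1]
opening: -0.002
pos [ 0.5041 -0.0803  0.1037] F [0.03 0.72 0.12] t 5.975 open -0.0
shift cm [ 2.27  0.01 -0.07]
turn [ 0.004  0.002 -0.001]
[[0.002, -0.157, 0.988], [0.001, 0.988, 0.157], [-1.0, 0.001, 0.002]]
```

```bash
python3 -m creep '0 0.9 0 -0.1 0 0 0; 0 0.7 0 0 0 0 0; 0 0 0 0 0 0 0'; python3 -m creep '0 0.2 0 0 0 0 0'; python3 -m creep '0 0.2 0 0 0 0 0';python3 -m creep '0 0.1 0 0 0 0 0';python3 -m creep '0 0.1 0 0 0 0 0'; python3 -m creep '0 0 0 0 0 0 0'
```

```text
time_s: 6.35
eef_pos: [0.5021, -0.0784, 0.0863]
eef_rot: [0.705, -0.055, 0.705, 0.057]
wrist_force: [0.7, -0.8, -0.5]
opening: -0.002
time_s: 6.48
eef_pos: [0.5021, -0.0779, 0.0841]
eef_rot: [0.705, -0.055, 0.705, 0.057]
wrist_force: [0.5, -0.3, -0.2]
opening: 0.003
time_s: 6.6
eef_pos: [0.5021, -0.0776, 0.082]
eef_rot: [0.705, -0.056, 0.705, 0.057]
wrist_force: [-0.5, 0.7, -0.6]
opening: -0.001
time_s: 6.72
eef_pos: [0.5021, -0.0775, 0.0809]
eef_rot: [0.705, -0.056, 0.705, 0.057]
wrist_force: [-0.9, -0.7, 0.1]
opening: -0.003
time_s: 6.85
eef_pos: [0.5021, -0.0775, 0.08]
eef_rot: [0.705, -0.056, 0.705, 0.057]
wrist_force: [-2.2, 0.4, 4.3]
opening: -0.001
time_s: 6.98
eef_pos: [0.5021, -0.0775, 0.0802]
eef_rot: [0.705, -0.056, 0.705, 0.057]
wrist_force: [-0.9, 0.9, 2.8]
opening: -0.001
```

Key 3 didn't touch until z 0.080 and was firm there, so it is the latched one. On to key 4.

```bash
python3 -m creep '0 -1.2 0 0 0 0 0; 0 -1 0 0 0 0 0; 0 0 -3.1 0 0 0 0; 0 0 -3.1 0 0 0 0; 0 0 0 0 0 0 0'; python3 -c "
from h import *
to(4,.086)"
```

```text
time_s: 7.6
eef_pos: [0.5139, -0.1406, 0.1068]
eef_rot: [0.706, -0.057, 0.703, 0.057]
wrist_force: [0.2, 0.0, 0.3]
opening: 0.004
pos [ 0.5139 -0.1406  0.1068] F [0.21 0.04 0.31] t 7.6 open 0.0
shift cm [ 2.07  0.23 -0.11]
turn [0.007 0.004 0.   ]
[[0.004, -0.16, 0.987], [0.0, 0.987, 0.16], [-1.0, -0.001, 0.004]]
```

```bash
python3 -m creep '0 1 0.2 -0.1 0 0 0; 0 0.8 0 0 0 0 0; 0 0 0 0 0 0 0'; python3 -m creep '0 0.2 0 0 0 0 0'; python3 -m creep '0 0.2 0 0 0 0 0'; python3 -m creep '0 0 0 0 0 0 0'
```

```text
time_s: 7.98
eef_pos: [0.5118, -0.1367, 0.0875]
eef_rot: [0.706, -0.057, 0.704, 0.057]
wrist_force: [0.3, 0.1, -1.5]
opening: -0.001
time_s: 8.1
eef_pos: [0.5119, -0.1363, 0.0855]
eef_rot: [0.706, -0.057, 0.704, 0.058]
wrist_force: [0.1, -1.0, 1.1]
opening: -0.002
time_s: 8.22
eef_pos: [0.5119, -0.1363, 0.0837]
eef_rot: [0.706, -0.057, 0.704, 0.058]
wrist_force: [-1.4, -1.5, 3.8]
opening: -0.002
time_s: 8.35
eef_pos: [0.5119, -0.1363, 0.0838]
eef_rot: [0.706, -0.058, 0.704, 0.058]
wrist_force: [-2.2, 0.4, 3.0]
opening: -0.001
```

Key 4 is up. I'll lift, hold clear, go back over key 3 and take a depth check.

```bash
python3 -m creep '0 -1 0 0 0 0 0; 0 -1 0 0 0 0 0; 0 0 0 0 0 0 0; 0 0 3 0 0 0 0; 0 0 2.8 0 0 0 0; 0 0 0 0 0 0 0'; python3 -c "
from h import *
to(3,.081)
p,d=ctrl.camera('side');cv2.imwrite('pics/side2.png',p)"
```

```text
time_s: 9.1
eef_pos: [0.5029, -0.0782, 0.106]
eef_rot: [0.707, -0.057, 0.703, 0.057]
wrist_force: [-0.2, -0.6, -0.9]
opening: -0.001
pos [ 0.5029 -0.0782  0.106 ] F [-0.19 -0.62 -0.93] t 9.1 open -0.0
shift cm [ 2.5  -0.22  0.01]
turn [0.008 0.005 0.001]
[[0.005, -0.161, 0.987], [0.0, 0.987, 0.161], [-1.0, -0.001, 0.005]]
```

View pics/side2.png

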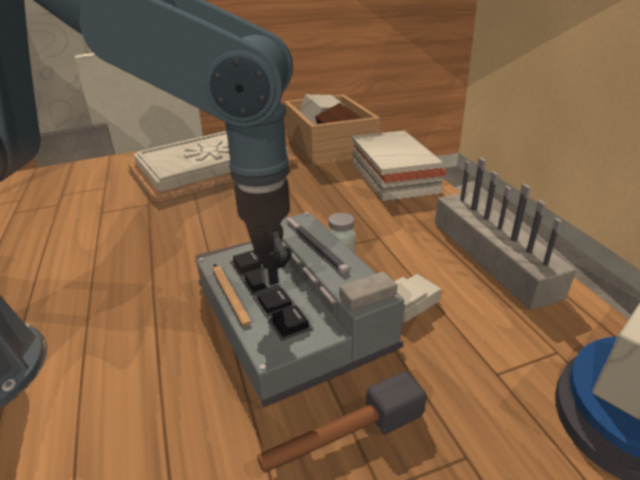

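The fingertips are at about (272,282), directly above key 3 at (272,299), and clear of all keys. Now I press it to the stop.

```bash
python3 -m creep '0 1.2 -0.2 0 0 0 0; 0 1 0 0 0 0 0; 0 0.2 0 0 0 0 0; 0 0.2 0 0 0 0 0'; python3 -m creep '0 0.2 0 0 0 0 0'; python3 -m creep '0 0.2 0 0 0 0 0'; python3 -m creep '0 0.2 0 0 0 0 0'
```

```text
time_s: 9.65
eef_pos: [0.5042, -0.0833, 0.0782]
eef_rot: [0.707, -0.056, 0.703, 0.056]
wrist_force: [-0.2, 3.2, 4.8]
opening: -0.001
time_s: 9.78
eef_pos: [0.5042, -0.0833, 0.0764]
eef_rot: [0.707, -0.056, 0.703, 0.056]
wrist_force: [-3.5, 2.1, 6.4]
opening: -0.004
time_s: 9.9
eef_pos: [0.5042, -0.0832, 0.0749]
eef_rot: [0.707, -0.056, 0.703, 0.056]
wrist_force: [-2.8, 1.1, 6.8]
opening: 0.003
time_s: 10.02
eef_pos: [0.5043, -0.0833, 0.0743]
eef_rot: [0.707, -0.056, 0.703, 0.056]
wrist_force: [-9.8, 4.0, 25.9]
opening: -0.001
```

It is at the stop, at 26 N. Now I lift well clear and check.

```bash
python3 -m creep '0 -0.5 0 0 0 0 0; 0 -1 0 0 0 0 0; 0 -3 0 0 0 0 0; 0 -5 0 0 0 0 0; 0 -5 0 0 0 0 0; 0 -2 0 -5 0 0 0; 0 0 0 -6 0 0 0; 0 0 0 -6 0 0 0; 0 0 0 0 0 0 0; 0 0 0 0 0 0 0'; python3 - <<'E'
from h import *
for n in("top","side"):
    p,d=ctrl.camera(n); cv2.imwrite(f"pics/{n}3.png",p)
    if n=="top":
        for u,v in[(314,322),(349,318),(384,313),(419,309)]:
            b,a=np.mgrid[v-5:v+6,u-5:u+6];a=a.ravel();b=b.ravel()
            W=world('top',a,b,d[b,a]);print(np.median(W,0).round(4))
to(3,.2)
E
```

```text
time_s: 11.28
eef_pos: [0.3331, -0.1136, 0.2482]
eef_rot: [0.709, -0.059, 0.701, 0.052]
wrist_force: [0.3, 0.3, -0.1]
opening: 0.002
[0.4822 0.0369 0.0864]
[ 0.4907 -0.0218  0.0862]
[ 0.5008 -0.0804  0.0866]
[ 0.5091 -0.1389  0.0864]
pos [ 0.3333 -0.1132  0.2478] F [ 0.54 -0.2   0.24] t 11.375 open 0.0
shift cm [ 4.93  0.6  17.28]
turn [0.005 0.009 0.008]
[[0.01, -0.158, 0.987], [-0.007, 0.987, 0.158], [-1.0, -0.008, 0.009]]
```

View pics/side3.png

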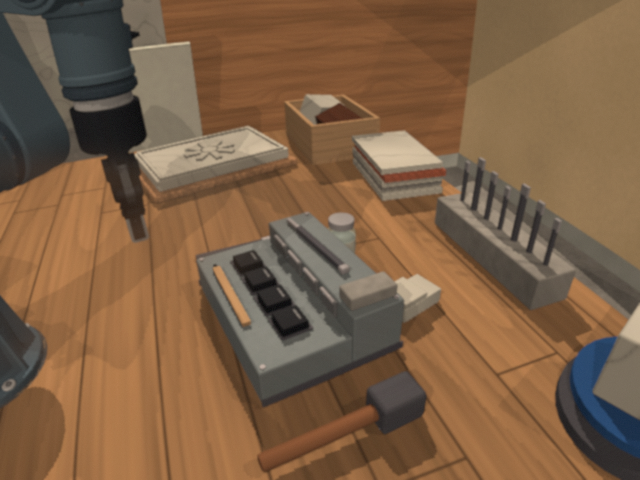

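View pics/top3.png

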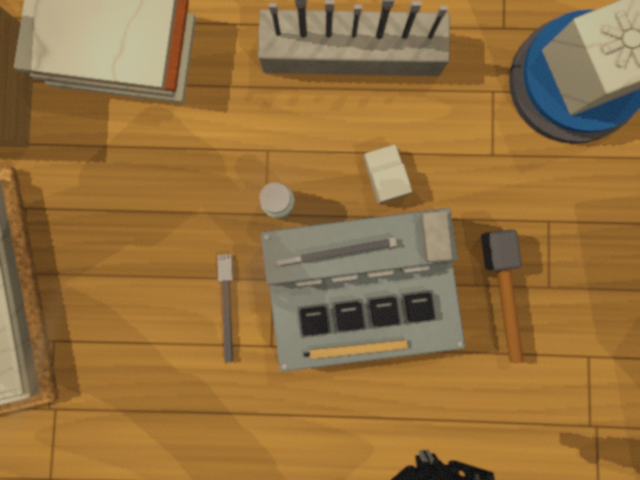

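All four caps now read z 0.086 to 0.087. They show at (314,320) to (419,307), the arm is clear at (440,470), and the tools lie where they did at the start. Handing in.

```bash
python3 -c "
from bench import ctrl
print(ctrl.hand_in())"
```

```text
the job is handed in; nothing more can be done
None
```

All four keys now stand up. I tapped keys 1 to 4 from left to right with the shut fingertips, at about 3–4 N each. Keys 1, 2 and 4 gave softly at z ≈ 0.086 m, while key 3 was firm at 0.080 m, so it was the latched one. After lifting off, I pressed key 3 to its stop (tip at 0.0743 m, about 26 N at the wrist) and let it come up.

In the last depth check, the key tops read 0.0864, 0.0862, 0.0866 and 0.0864 m. By eye, the tools lay where they were at the start. The arm was clear and the wrist force near zero. No checks failed or disagreed, and I handed in at about 11.4 s; no verdict is reported.

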